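# Turn the scorched soldering board clean side up against the heat guard

## Task

The soldering board is lying scorched side up. Slide it over the bench against the dark steel heat guard so that its leading edge rides up the sloping front until the board stands leaning on the guard's top edge, and press its lower edge firmly, but not hard, home at the foot of the guard. Then pull its top edge back towards the robot from behind so that it tips over and falls flat, clean white side up, in front of the guard; the guard is thin sheet metal, so never force it, and leave the other things on the bench where they are.

Things in the scene. Friction and masses are not known exactly. Their poses are not given: they have to be found in the camera images.
- board: Loose square soldering board, 120 x 120 x 12 mm, about 0.32 kg: the face that is up at the start is brown with black scorch marks, the other face and the edges are clean white. Origin at the centre of the clean face (its underside at the start); z points out through the scorched face, 12 mm away; x and y run along its edges. It is tough and may flop over flat from standing.
- guard: Frame of the heat guard's rails, fixed to the bench. x points level, away from the robot side, into the guard; y along its width; z up. Origin on the bench in the middle of the foot line that the dark sheet would have if clamped fully forward. The sheet is really clamped 0 to 35 mm further along +x (firmly: it does not move); this is not in the reading: find it by feel or look.
- rail_left (a point): Near end, on top, of the guard's left rail (bright flat steel, 170 x 16 x 5 mm, at y = +165 mm; the other at y = -165 mm; a bar joins them at x = 150 mm). The dark polished, slippery sheet between them, 300 mm wide, 4 mm thick, rises from its foot line on the bench in a hollow curve: 40 degrees steep at the foot, 30 mm high at 31 mm depth, 54 at 46, and top edge 80 mm high at 54 mm depth.
- rail_right (a point): Near end, on top, of the right rail. A board home at the sheet's foot leans on its top edge, 56 degrees from flat, its own top edge 99 to 106 mm high, 13 mm beyond the sheet's. Pushed low at its near edge, it takes 2 to 7 N to tip up; when its lower edge comes home at the foot the push rises steeply, several N per mm; 8 N is firm, 15 N is all the sheet bears. Let go, it stays leaning.
- brick_a: Bystander: loose grey fire brick 100 x 55 x 50 mm, origin at the centre of its underside.
- brick_b: Bystander: loose buff fire brick 100 x 55 x 50 mm, origin at the centre of its underside.
- flux_jar: Bystander: small jar with blue cap, 52 mm wide, 55 mm high, origin at the centre of its underside.
- crucible: Bystander: white ceramic melting bowl, 64 mm wide, 30 mm high, origin at the centre of its underside.
- torch: Bystander: black hand torch lying on the bench, 190 mm long along its x, origin under its rear end.
- hammer: Bystander: small hammer lying on the bench, origin on its underside.
- dish: Bystander: blue ceramic dish, 90 mm wide, 30 mm high, origin at the centre of its underside.
There are look-alikes about, which are no part of the job. Of the things that look like the board, the smallest one is meant.

How it is judged:
By the outcome, as a careful person would: the job done as asked, in the order asked, and still so for the second after the job is handed in, with the robot touching nothing.
It also fails if it takes over 72 s, if anything falls off the work surface, if the arm or the gripper's body presses on something with over 40 N, if the wrist force passes 120 N, or if a joint passes its speed limit or range.

## Robot

A 6-joint arm with a two-finger parallel gripper is mounted at the origin on the work surface. World frame = base frame: x ahead of the robot, y to its left, z up, the work surface at z = 0. Lengths are in m, angles in degrees, forces in N, time in s.
With the tool pointing down it reaches from about 0.3 to 0.75 m from the base axis. Payload 8.5 kg.
Tool frame: the origin (TCP) lies between the finger pads; the fingertips stand 25 mm ahead of it and the grasp point (between the pads) lies 6 mm ahead of it; x points along the fingers, y is the direction in which the jaws open and shut, and the axes are right-handed (so a half turn about x gives the same grasp; the last joint's range is limited). The gripper opens to 85 mm and grips with 20 to 120 N. Pads are 22 mm wide; open, the fingers measure 114 mm over their backs; the gripper's body (76 mm by 85 mm) begins 54 mm behind the grasp point. The pads swing forward as they close: fully open they stand 13 mm farther back than shut.
Start: joints at [-88.425, 21.807, 74.336, -0, 83.858, -12.336], TCP at [0.132, -0.534, 0.256] pointing down, gripper open.
Joint ranges: [-178.18, 178.18], [-50.72, 133.34], [12.68, 142.11], [-81.47, 261.47], [9.98, 163.14], [-165.26, 165.26]. Speed limits (degrees/s): [136.94, 136.94, 180, 180, 180, 180].

## Interface

Orientations are given as a 3x3 rotation matrix whose columns are the frame's x, y, z axes.
In Python, from rig import sensors, get_image, workorder gives the robot as it stands.
- The arm moves only by the tool arm_command, never from a script. Its argument "plan" is a list that holds one entry, the list of rows, each a list of 6 numbers: the shift along the tool's x, y, z in units of 25 mm (1.0 is 25 mm), then the turn, a rotation vector about the tool's x, y, z in units of 6 degrees (1.0 is 6 degrees). In form: [[[dx, dy, dz, ax, ay, az], ...]]. A call has 1 to 10 rows; each row is the pose to reach, as a shift and turn from the pose commanded when the call began, along the tool's axes at that moment; what a row does not reach only later rows make up. A row lasts 1/10 s, in which the tool goes at most 50 mm and 8.59 degrees, less where a joint would pass 70% of its speed; a pose out of reach is approached as far as the arm can. A call with a gripper value outside its range is refused whole. "jaw" is the closure, from 0 (fully open) to 1 (shut), set as the call begins (left out, the last holds). The fingers move at their own pace and stop on an object; "newtons" is the grip in N (left out, the last holds). Time passes only in rows, so rows that repeat a pose let the fingers close. It gives the time, the measured TCP pose, the force and the opening at its end, in the units of the state.
- sensors.observe(): the state, without advancing time (a new reading comes with each control period).
- get_image(name): name is "scene" or "top"; returns a dict with "img" (400x640x3 uint8, red, green, blue), "fx", "fy", "cx", "cy" (pixels), "T" (4x4, takes a point from camera to world coordinates). Camera axes: x right, y up, looking along -z (the intrinsics and any distortion apply to the point x, -y, -z); pixel columns grow to the right and rows downward; lengths in m; the calibration is good to about 2 mm. A picture is of the moment at which its call begins. There is no depth.
- workorder.close_job(): hands the job in, once; it reports no verdict.
The state is a dict: "time_s": time; "q": joint angles; "qvel": joint speeds; "joint_efforts": joint torques, N m; "position": TCP position; "tool_rot": TCP orientation; "ft_force": force on the tool from outside, world axes, zero at the start; "wrist_torque": the same for the moment, N m; "grip_width": finger opening in m.
Only numpy, scipy, OpenCV 4.12 (cv2) and the standard library are available. Lean on these libraries where they do the work, as an engineer would, in place of code of your own. Each camera call takes 0.05 s, during which the arm holds its last target. There are 200 camera calls.

## Working session

There is one attempt and no reset: what is moved stays moved. The work goes in short steps, Python scripts to look and compute and a tool call to move; the robot and the scene stay as the last step left them, time stands still between calls to the robot, and variables do not carry over. Pictures are saved under pics/ and viewed, about 8 in all and at most 12, crops included, and the job is handed in when it is done.

Besides the shell and the picture viewer there is one more tool, called after ">>>" by a JSON object that holds its "op" and its "data". arm_command: Moves the arm, as the interface text tells. Its arguments: {"type":"object","properties":{"plan":{"type":"array","items":{"type":"array","items":{"type":"array","items":{"type":"number"}}}},"jaw":{"type":"number"},"newtons":{"type":"number"}},"required":["plan"]}

```bash
mkdir -p pics; ls; cat > h.py <<'E'
import numpy as np, cv2
from rig import sensors, get_image, workorder
def snap(name,f=None,crop=None,scale=1):
    d=get_image(name)
    im=d["img"][:,:,::-1]
    if f:
        c=im if crop is None else im[crop[1]:crop[3],crop[0]:crop[2]]
        cv2.imwrite("pics/"+f,cv2.resize(c,None,fx=scale,fy=scale,interpolation=cv2.INTER_CUBIC))
    return d
def ray(d,u,v):
    K=np.array([[d["fx"],0,d["cx"]],[0,d["fy"],d["cy"]],[0,0,1.]])
    dist=np.array(d.get("dist",np.zeros(5)),float)
    p=cv2.undistortPoints(np.array([[[u,v]]],float),K,dist)[0,0]
    T=np.array(d["T"]); r=T[:3,:3]@np.array([p[0],-p[1],-1.]); return T[:3,3],r/np.linalg.norm(r)
def onz(d,u,v,z=0.):
    o,r=ray(d,u,v); return o+r*(z-o[2])/r[2]
def pix(d,P):
    T=np.array(d["T"]); p=T[:3,:3].T@(np.array(P)-T[:3,3]); return d["cx"]+d["fx"]*p[0]/-p[2], d["cy"]-d["fy"]*p[1]/-p[2]
E
python3 - <<'E'
from h import *
for n in("scene","top"):
    d=snap(n,n+"0.png",scale=1.25); print(n,{k:(np.round(v,3) if k!="img" else 0) for k,v in d.items()})
s=sensors.observe(); print(s)
E
```

```text
pics
scene {'img': 0, 'fx': np.float64(383.363), 'fy': np.float64(383.363), 'cx': np.float64(320.452), 'cy': np.float64(198.562), 'T': array([[ 0.182, -0.754,  0.632,  1.236],
       [ 0.983,  0.128, -0.13 , -0.139],
       [ 0.018,  0.645,  0.764,  0.976],
       [ 0.   ,  0.   ,  0.   ,  1.   ]])}
top {'img': 0, 'fx': np.float64(499.76), 'fy': np.float64(499.76), 'cx': np.float64(313.036), 'cy': np.float64(200.635), 'T': array([[ 0.014,  0.998, -0.058,  0.381],
       [-1.   ,  0.013, -0.014, -0.009],
       [-0.013,  0.058,  0.998,  1.623],
       [ 0.   ,  0.   ,  0.   ,  1.   ]])}
{'time_s': 0.1, 'q': array([-8.84232392e+01,  2.18376163e+01,  7.43792293e+01, -9.48363323e-04,
        8.38592667e+01, -1.23350752e+01]), 'qvel': array([-0.00718199, -0.10897694, -0.1619008 , -0.03995442,  0.01047809,
        0.06122626]), 'joint_efforts': array([ 3.65551910e-03, -4.49220192e+01, -2.31653720e+01, -1.58597845e-04,
        3.66226828e-03,  8.56609887e-06]), 'position': array([ 0.13222962, -0.53362673,  0.2557759 ]), 'tool_rot': array([[-5.30036288e-05,  2.40430260e-01, -9.70666414e-01],
       [ 1.32745354e-03, -9.70665543e-01, -2.40430117e-01],
       [-9.99999118e-01, -1.30125824e-03, -2.67711204e-04]]), 'ft_force': array([1.00344515, 0.85656615, 0.47756247]), 'wrist_torque': array([-0.00078885,  0.02372956,  0.00932024]), 'grip_width': 0.0854058046092574}
```

View pics/scene0.png

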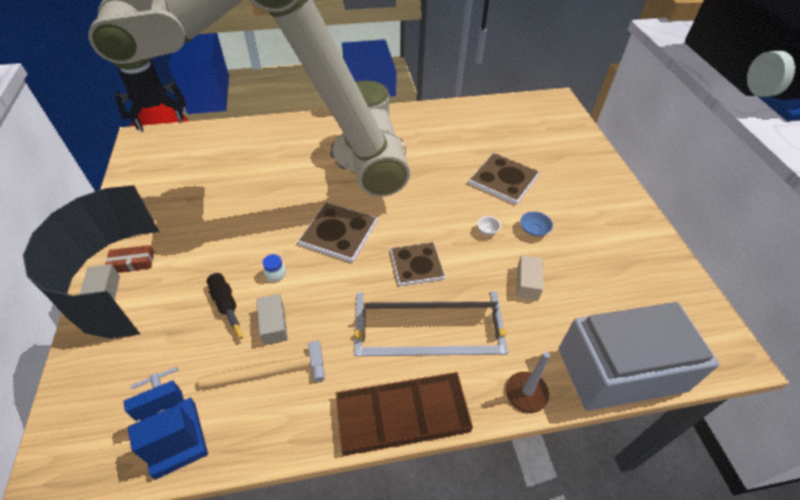

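View pics/top0.png

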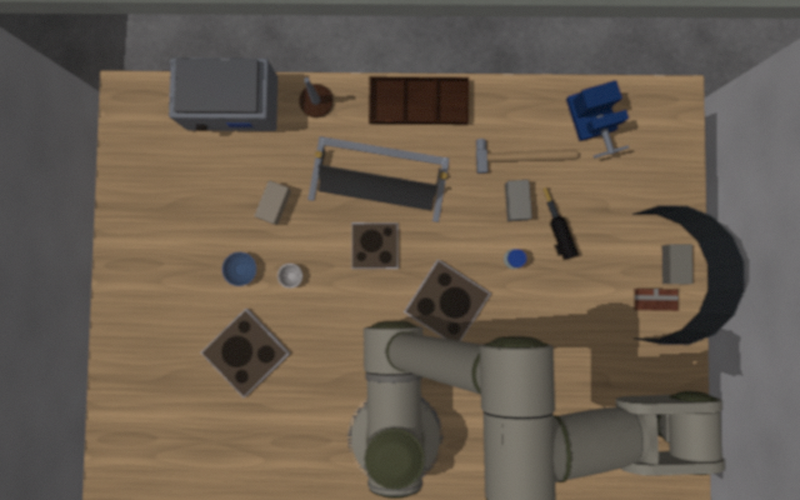

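The pictures show three scorched boards, at 800-px top-image positions (375,245), (448,301) and (247,352). The one at (375,245) is about 46 px = 120 mm and the smallest, so it is the one meant. The guard rails' near ends are at (312,198) and (437,217).

```bash
python3 - <<'E'
from h import *
d=snap("top","c1.png",(235,95,375,225),5); s=snap("scene","c2.png",(270,180,420,300),5)
im=d["img"].astype(np.uint8)
hsv=cv2.cvtColor(im,cv2.COLOR_RGB2HSV)
for p in [(300,196),(284,196),(270,196),(300,181),(358,241),(250,175),(351,170),(256,140),(300,150)]: print(p,im[p[1],p[0]],hsv[p[1],p[0]])
# board: not wood (low saturation or dark)
m=((hsv[:,:,1]<90)|(hsv[:,:,2]<90)).astype(np.uint8)
for (x0,y0,x1,y1) in [(274,170,326,222),(318,200,400,275),(155,240,240,320)]:
    mm=np.zeros_like(m); mm[y0:y1,x0:x1]=m[y0:y1,x0:x1]
    cs,_=cv2.findContours(mm,cv2.RETR_EXTERNAL,cv2.CHAIN_APPROX_NONE); c=max(cs,key=cv2.contourArea)
    r=cv2.minAreaRect(c); b=cv2.boxPoints(r); print(r)
    P=np.array([onz(d,u,v,0.009) for u,v in b]); print(P.round(4)[:,:2], 'c',P.mean(0).round(4),'sides',np.linalg.norm(P[1]-P[0]),np.linalg.norm(P[2]-P[1]))
E
```

```text
(300, 196) [35 28 23] [13 87 35]
(284, 196) [70 58 49] [13 76 70]
(270, 196) [152 125  94] [ 16  97 152]
(300, 181) [69 58 48] [14 78 69]
(358, 241) [29 24 22] [ 9 62 29]
(250, 175) [129 107  81] [ 16  95 129]
(351, 170) [102  98  97] [  6  13 102]
(256, 140) [49 47 46] [10 16 49]
(300, 150) [46 45 45] [ 0  6 46]
((299.5, 196.5), (39.0, 39.0), 90.0)
[[ 0.5499  0.1219]
 [ 0.5515 -0.0047]
 [ 0.425  -0.0064]
 [ 0.4233  0.1196]] c [0.4874 0.0576 0.009 ] sides 0.12661809711189304 0.126486666928383
((358.5, 240.5), (67.0, 81.0), 90.0)
[[ 0.4541 -0.0028]
 [ 0.4576 -0.264 ]
 [ 0.2429 -0.2649]
 [ 0.239  -0.0057]] c [ 0.3484 -0.1343  0.009 ] sides 0.2612547624873244 0.21465189509344929
((195.67401123046875, 281.97296142578125), (53.122962951660156, 54.27717971801758), 46.16913986206055)
[[0.2069 0.5097]
 [0.3292 0.3867]
 [0.2083 0.2648]
 [0.087  0.3876]] c [0.2079 0.3872 0.009 ] sides 0.1734991143895537 0.17166997881089335
```

View pics/c1.png

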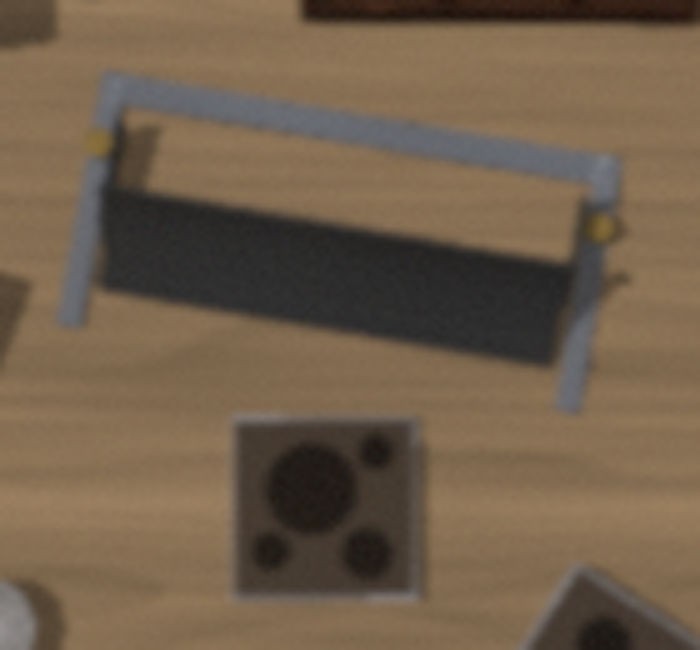

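View pics/c2.png

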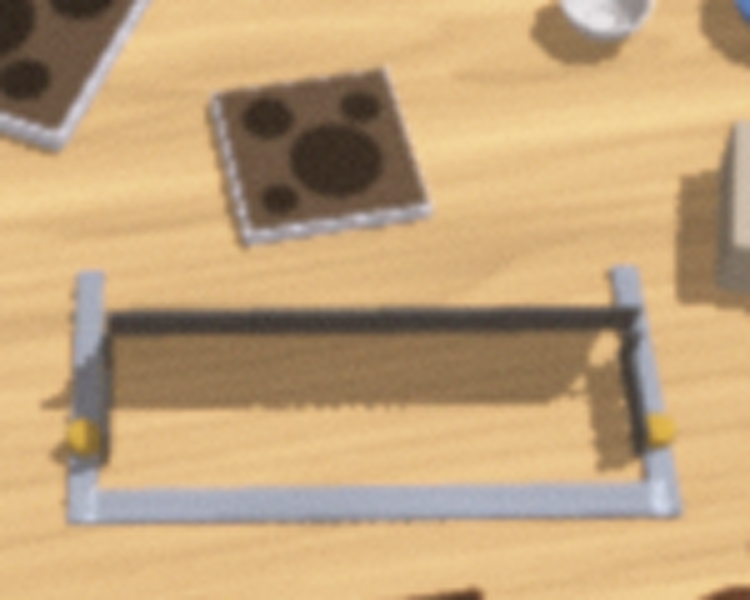

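The crops confirm the small board: square, four scorch marks, white rim, at top px (300,197). The guard is turned about 9.5° in the image, and its dark sheet sits well back of the rails' near ends. Next I locate the foot line, rails and top edge.

```bash
python3 - <<'E'
from h import *
d=snap("top"); s=snap("scene")
f=lambda x,y:(235+x/5-.4,95+y/5-.4); g=lambda x,y:(270+x/5-.4,180+y/5-.4)
pr=lambda n,P:print(n,np.round(P,4))
RL=onz(d,*f(70,325),.005);RR=onz(d,*f(568,410),.005);pr('railL',RL);pr('railR',RR)
pr('scene rails(z5; L is image right)',[onz(s,*g(624,267),.005),onz(s,*g(90,272),.005)])
y=(RL-RR)[:2];print('width',np.linalg.norm(y));y/=np.linalg.norm(y);x=np.array([y[1],-y[0]]);print('x',x,'yaw',np.degrees(np.arctan2(x[1],x[0])))
F=[onz(d,*f(103,288)),onz(d,*f(553,363))];T=[onz(d,*f(110,190),.08),onz(d,*f(575,265),.08)]
T2=[onz(s,*g(108,315),.08),onz(s,*g(635,310),.08)]
M=(RL+RR)[:2]/2
for n,P in(('foot',F),('top',T),('top scene',T2)):
  for p in P: pr(n,[*p,(p[:2]-M)@x,(p[:2]-M)@y])
B=np.array([onz(d,*f(a,b),.012) for a,b in((237,418),(415,418),(415,596),(237,596))]);pr('board',B);print(np.linalg.norm(B[1]-B[0]),np.linalg.norm(B[2]-B[1]))
S=np.array([onz(s,*g(a,b),.012) for a,b in((212,98),(385,70),(430,208),(247,238))]);pr('board scene',S)
pr('c',[B.mean(0),S.mean(0)]); print('board in guard',(B.mean(0)[:2]-M)@x,(B.mean(0)[:2]-M)@y)
E
```

```text
railL [0.6061 0.2258 0.005 ]
railR [ 0.5544 -0.0996  0.005 ]
scene rails(z5; L is image right) [[ 0.6087  0.227   0.005 ]
 [ 0.5565 -0.0986  0.005 ]]
width 0.3294451492819278
x [ 0.9876359  -0.15676523] yaw -9.01918842283158
foot [0.6314 0.2054 0.     0.0282 0.1485]
foot [ 0.5856 -0.0898  0.      0.0293 -0.1501]
top [0.6808 0.1917 0.08   0.0791 0.1428]
top [ 0.637  -0.0988  0.08    0.0814 -0.151 ]
top scene [ 0.6395 -0.0955  0.08    0.0834 -0.1474]
top scene [0.6864 0.1958 0.08   0.0841 0.1477]
board [[ 5.458e-01  1.151e-01  1.200e-02]
 [ 5.472e-01 -3.000e-04  1.200e-02]
 [ 4.320e-01 -1.800e-03  1.200e-02]
 [ 4.304e-01  1.130e-01  1.200e-02]]
0.11534672778243353 0.11526255377113787
board scene [[ 0.4372 -0.0024  0.012 ]
 [ 0.4324  0.1153  0.012 ]
 [ 0.5491  0.1174  0.012 ]
 [ 0.5525 -0.      0.012 ]]
c [[0.4888 0.0565 0.012 ]
 [0.4928 0.0576 0.012 ]]
board in guard -0.08924008157091909 -0.02085056833023212
```

Both cameras agree to within 4 mm. The guard yaw is −9°, the foot line is about 29 mm beyond the rail ends, and the board's near edge is at x≈0.431. I start with the helper that turns goals into tool units.

```bash
cat >> h.py <<'E'
M=np.array([.580,.063]); gx=np.array([.9876,-.1568]); gy=np.array([.1568,.9876])
from scipy.spatial.transform import Rotation as R_
def go(s,t,z):
    "row (tool units) that brings the TCP to guard coords s,t and height z, jaws along guard y, tool down"
    o=sensors.observe(); R=np.array(o["tool_rot"]); p=np.array(o["position"])
    Rt=np.column_stack([[0,0,-1],[-gy[0],-gy[1],0],[-gx[0],-gx[1],0]])
    g=np.r_[M+s*gx+t*gy,z]
    return np.r_[R.T@(g-p)/.025, R_.from_matrix(R.T@Rt).as_rotvec(degrees=True)/6].round(2)
def st():
    o=sensors.observe(); p=o["position"]; f=o["ft_force"]
    print('t',round(o["time_s"],2),'s,t,z mm',np.round([1e3*(p[:2]-M)@gx,1e3*(p[:2]-M)@gy,1e3*p[2]],1),'F g',np.round([f[:2]@gx,f[:2]@gy,f[2]],2),'w',round(o["grip_width"],4))
E
python3 -c "
from h import *
print(go(-.2,-.027,.2))"
```

```text
[  2.26 -20.99 -15.34   3.82  -0.     0.  ]
```

>>> {"op": "arm_command", "data": {"plan": [[[0.5, -10, -7, 1.9, 0, 0], [0.5, -10, -7, 1.9, 0, 0], [0.5, -10, -7, 1.9, 0, 0], [0.5, -10, -7, 1.9, 0, 0], [0.5, -10, -7, 1.9, 0, 0], [0.5, -15, -11, 3.8, 0, 0], [0.5, -15, -11, 3.8, 0, 0], [0.5, -21, -15.3, 3.8, 0, 0], [0.5, -21, -15.3, 3.8, 0, 0], [0.5, -21, -15.3, 3.8, 0, 0]]], "jaw": 0.4}}

```text
time_s: 1.3
position: [0.3177, -0.0748, 0.2448]
tool_rot: [[0.001, -0.155, -0.988], [-0.001, -0.988, 0.155], [-1.0, 0.0, -0.001]]
ft_force: [0.5, -0.9, -0.3]
grip_width: 0.0512
```

```bash
python3 -c "
from h import *
print(go(-.2,-.027,.1));st()"
```

```text
[ 5.79 -6.01 -1.5   0.01 -0.01 -0.  ]
t 1.3 s,t,z mm [-237.4 -177.2  244.8] F g [ 0.64 -0.85 -0.29] w 0.0512
```

>>> {"op": "arm_command", "data": {"plan": [[[2, -6, -1.5, 0, 0, 0], [2, -6, -1.5, 0, 0, 0], [2, -6, -1.5, 0, 0, 0], [2, -6, -1.5, 0, 0, 0], [5.8, -6, -1.5, 0, 0, 0], [7, -6, -1.5, 0, 0, 0], [7.8, -6, -1.5, 0, 0, 0], [7.8, -6, -1.5, 0, 0, 0]]]}}

```text
time_s: 2.1
position: [0.3755, 0.066, 0.0459]
tool_rot: [[-0.01, -0.155, -0.988], [0.001, -0.988, 0.155], [-1.0, 0.0, 0.011]]
ft_force: [-0.9, -0.0, 0.2]
grip_width: 0.0516
```

```bash
python3 - <<'E'
from h import *
st(); print(go(-.2,-.027,.03))
s=snap("scene","s1.png",(230,100,430,250),4)
E
```

```text
t 2.1 s,t,z mm [-202.5  -29.1   45.9] F g [-0.92 -0.15  0.18] w 0.0516
[ 0.63 -0.09 -0.11  0.02  0.1  -0.  ]
```

View pics/s1.png

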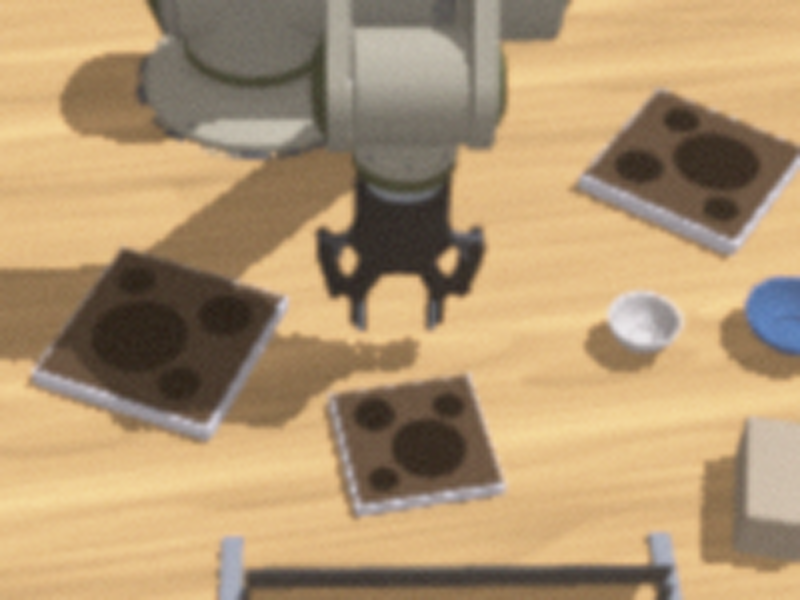

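The fingers, open 51 mm, are behind the near edge of the board at crop px (360–435, 325), clear of everything else. Now I feel for the bench.

>>> {"op": "arm_command", "data": {"plan": [[[0.2, 0, 0, 0, 0, 0], [0.5, -0.1, -0.1, 0, 0.1, 0], [0.6, -0.1, -0.1, 0, 0.1, 0], [0.6, -0.1, -0.1, 0, 0.1, 0], [0.6, -0.1, -0.1, 0, 0.1, 0]]]}}

```text
time_s: 2.65
position: [0.381, 0.0677, 0.0355]
tool_rot: [[0.012, -0.155, -0.988], [-0.002, -0.988, 0.155], [-1.0, -0.0, -0.012]]
ft_force: [0.1, -0.3, 0.3]
grip_width: 0.0513
```

>>> {"op": "arm_command", "data": {"plan": [[[0.06, 0, 0, 0, 0, 0], [0.12, 0, 0, 0, 0, 0], [0.18, 0, 0, 0, 0, 0], [0.18, 0, 0, 0, 0, 0]]]}}

```text
time_s: 3.05
position: [0.3805, 0.0678, 0.0298]
tool_rot: [[0.01, -0.155, -0.988], [-0.002, -0.988, 0.155], [-1.0, 0.0, -0.01]]
ft_force: [0.7, 0.2, 0.1]
grip_width: 0.0515
```

```bash
python3 -c "
from h import *
st()"
```

```text
t 3.05 s,t,z mm [-197.8  -26.5   29.8] F g [0.69 0.32 0.11] w 0.0515
```

>>> {"op": "arm_command", "data": {"plan": [[[0.06, 0, 0, 0, -0.1, 0], [0.1, 0, 0, 0, -0.1, 0], [0.1, 0, 0, 0, -0.1, 0], [0.1, 0, 0, 0, -0.1, 0]]]}}

```text
time_s: 3.45
position: [0.3806, 0.0678, 0.0275]
tool_rot: [[-0.0, -0.154, -0.988], [0.0, -0.988, 0.154], [-1.0, 0.0, 0.0]]
ft_force: [-0.3, 0.4, 0.6]
grip_width: 0.0511
```

>>> {"op": "arm_command", "data": {"plan": [[[0.04, 0, 0, 0, 0, 0], [0.08, 0, 0, 0, 0, 0], [0.08, 0, 0, 0, 0, 0]]]}}

```text
time_s: 3.75
position: [0.3806, 0.0678, 0.0254]
tool_rot: [[-0.0, -0.154, -0.988], [0.0, -0.988, 0.154], [-1.0, 0.0, 0.0]]
ft_force: [-0.6, -0.4, -0.1]
grip_width: 0.0513
```

>>> {"op": "arm_command", "data": {"plan": [[[0.04, 0, 0, 0, 0, 0], [0.08, 0, 0, 0, 0, 0], [0.08, 0, 0, 0, 0, 0]]]}}

```text
time_s: 4.05
position: [0.3806, 0.0678, 0.0234]
tool_rot: [[-0.0, -0.155, -0.988], [0.0, -0.988, 0.155], [-1.0, 0.0, 0.0]]
ft_force: [0.3, -0.0, 0.7]
grip_width: 0.0512
```

>>> {"op": "arm_command", "data": {"plan": [[[0.04, 0, 0, 0, 0, 0], [0.08, 0, 0, 0, 0, 0], [0.08, 0, 0, 0, 0, 0]]]}}

```text
time_s: 4.35
position: [0.3807, 0.0678, 0.0217]
tool_rot: [[0.0, -0.154, -0.988], [-0.0, -0.988, 0.154], [-1.0, 0.0, -0.0]]
ft_force: [-1.0, -0.6, 7.0]
grip_width: 0.0511
```

>>> {"op": "arm_command", "data": {"plan": [[[0.04, 0, 0, 0, 0, 0], [0.08, 0, 0, 0, 0, 0], [0.08, 0, 0, 0, 0, 0]]]}}

```text
time_s: 4.65
position: [0.3807, 0.0678, 0.0215]
tool_rot: [[0.002, -0.154, -0.988], [-0.0, -0.988, 0.154], [-1.0, 0.0, -0.002]]
ft_force: [-8.6, -1.1, 50.1]
grip_width: 0.0515
```

Bench contact is at TCP z=21.7 mm, so the fingertips are 21.7 mm ahead. I back off to a 2.5 mm tip clearance and push.

>>> {"op": "arm_command", "data": {"plan": [[[-0.19, 0, 0, 0, 0, 0], [-0.19, 0, 0, 0, 0, 0], [-0.19, 0, -0.4, 0, 0, 0], [-0.19, 0, -0.8, 0, 0, 0], [-0.19, 0, -1.1, 0, 0, 0], [-0.19, 0, -1.4, 0, 0, 0], [-0.19, 0, -1.7, 0, 0, 0], [-0.19, 0, -2, 0, 0, 0], [-0.19, 0, -2.3, 0, 0, 0], [-0.19, 0, -2.6, 0, 0, 0]]]}}

```text
time_s: 5.65
position: [0.4454, 0.0577, 0.0242]
tool_rot: [[-0.0, -0.154, -0.988], [0.0, -0.988, 0.154], [-1.0, 0.0, 0.0]]
ft_force: [-1.7, 0.9, -0.4]
grip_width: 0.0511
```

```bash
python3 - <<'E'
from h import *
st(); print(go(0,-.027,.024))
d=snap("top","t1.png",(235,95,375,225),5)
E
```

```text
t 5.65 s,t,z mm [-132.1  -26.4   24.2] F g [-1.79  0.59 -0.39] w 0.0511
[ 0.01  0.04 -5.28  0.02  0.   -0.  ]
```

View pics/t1.png

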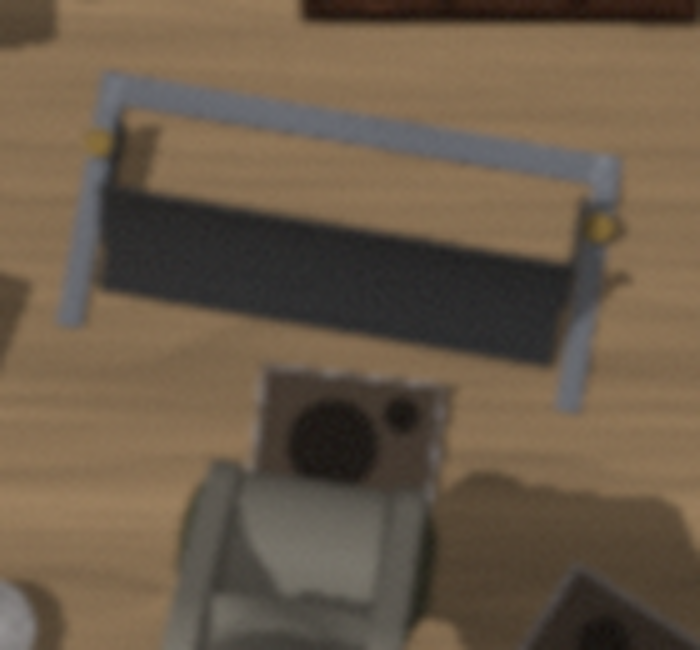

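The board has slid and its leading edge runs (265,368)–(450,387), nearly parallel to the sheet's foot. It is about 30 mm short and well between the rails.

>>> {"op": "arm_command", "data": {"plan": [[[0, 0, -0.25, 0, 0, 0], [0, 0, -0.5, 0, 0, 0], [0, 0, -0.75, 0, 0, 0], [0, 0, -1.0, 0, 0, 0], [0, 0, -1.2, 0, 0, 0], [0, 0, -1.4, 0, 0, 0], [0, 0, -1.6, 0, 0, 0], [0, 0, -1.8, 0, 0, 0], [0, 0, -2.0, 0, 0, 0]]]}}

```text
time_s: 6.6
position: [0.4941, 0.0501, 0.0241]
tool_rot: [[-0.001, -0.155, -0.988], [0.0, -0.988, 0.155], [-1.0, -0.0, 0.001]]
ft_force: [-4.2, 1.5, -0.9]
grip_width: 0.0513
```

>>> {"op": "arm_command", "data": {"plan": [[[0, 0, -0.2, 0, 0, 0], [0, 0, -0.4, 0, 0, 0], [0, 0, -0.6, 0, 0, 0], [0, 0, -0.8, 0, 0, 0], [0, 0, -1.0, 0, 0, 0], [0, 0, -1.2, 0, 0, 0]]]}}

```text
time_s: 7.2
position: [0.5242, 0.0453, 0.0242]
tool_rot: [[-0.0, -0.155, -0.988], [0.0, -0.988, 0.155], [-1.0, -0.0, 0.0]]
ft_force: [-4.0, 0.7, -2.0]
grip_width: 0.0512
```

```bash
python3 - <<'E'
from h import *
st(); print(go(0,-.027,.0242))
E
```

```text
t 7.2 s,t,z mm [-52.3 -26.2  24.2] F g [-4.09  0.09 -2.04] w 0.0512
[-0.    0.04 -2.09  0.02  0.    0.  ]
```

>>> {"op": "arm_command", "data": {"plan": [[[0, 0, -0.16, 0, 0, 0], [0, 0, -0.32, 0, 0, 0], [0, 0, -0.48, 0, 0, 0], [0, 0, -0.64, 0, 0, 0], [0, 0, -0.8, 0, 0, 0], [0, 0, -0.96, 0, 0, 0], [0, 0, -1.1, 0, 0, 0], [0, 0, -1.24, 0, 0, 0]]]}}

```text
time_s: 8.0
position: [0.5554, 0.0404, 0.0246]
tool_rot: [[0.001, -0.155, -0.988], [-0.0, -0.988, 0.155], [-1.0, 0.0, -0.002]]
ft_force: [-1.8, -0.1, -1.9]
grip_width: 0.0509
```

```bash
python3 - <<'E'
from h import *
st(); s=snap("scene","s2.png",(260,160,420,280),5)
E
```

```text
t 8.0 s,t,z mm [-20.8 -26.1  24.6] F g [-1.79 -0.43 -1.9 ] w 0.0509
```

View pics/s2.png

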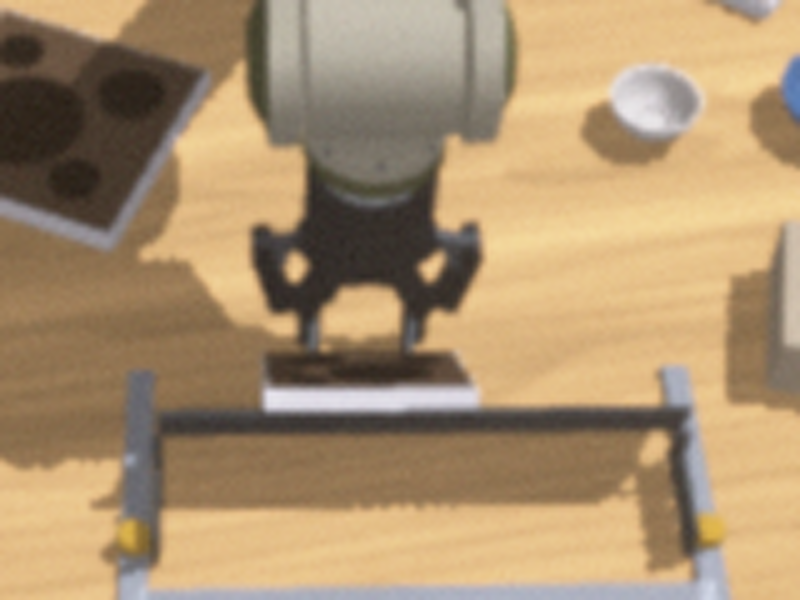

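The board is tilting squarely up the sheet: its white rim at crop (265–478, 398) is parallel to the sheet's top edge. I go on, finer.

>>> {"op": "arm_command", "data": {"plan": [[[0, 0, -0.1, 0, 0, 0], [0, 0, -0.2, 0, 0, 0], [0, 0, -0.3, 0, 0, 0], [0, 0, -0.4, 0, 0, 0], [0, 0, -0.5, 0, 0, 0], [0, 0, -0.6, 0, 0, 0], [0, 0, -0.6, 0, 0, 0]]]}}

```text
time_s: 8.75
position: [0.5698, 0.0382, 0.0243]
tool_rot: [[0.001, -0.155, -0.988], [-0.0, -0.988, 0.155], [-1.0, -0.0, -0.001]]
ft_force: [-0.5, -0.0, -0.7]
grip_width: 0.0511
```

>>> {"op": "arm_command", "data": {"plan": [[[0, 0, -0.05, 0, 0, 0], [0, 0, -0.1, 0, 0, 0], [0, 0, -0.15, 0, 0, 0], [0, 0, -0.2, 0, 0, 0], [0, 0, -0.2, 0, 0, 0]]]}}

```text
time_s: 9.25
position: [0.5745, 0.0375, 0.0243]
tool_rot: [[0.0, -0.155, -0.988], [-0.0, -0.988, 0.155], [-1.0, -0.0, -0.0]]
ft_force: [-1.8, -0.3, -1.0]
grip_width: 0.0509
```

```bash
python3 - <<'E'
from h import *
st()
E
```

```text
t 9.25 s,t,z mm [ -1.4 -26.1  24.3] F g [-1.76 -0.6  -1.  ] w 0.0509
```

Continue in 1 mm steps with a force check after each short call.

>>> {"op": "arm_command", "data": {"plan": [[[0, 0, -0.04, 0, 0, 0], [0, 0, -0.08, 0, 0, 0], [0, 0, -0.12, 0, 0, 0], [0, 0, -0.12, 0, 0, 0]]]}}

```text
time_s: 9.65
position: [0.5774, 0.037, 0.0243]
tool_rot: [[0.0, -0.154, -0.988], [-0.0, -0.988, 0.154], [-1.0, 0.0, -0.0]]
ft_force: [-1.2, 1.0, -1.5]
grip_width: 0.0507
```

>>> {"op": "arm_command", "data": {"plan": [[[0, 0, -0.04, 0, 0, 0], [0, 0, -0.08, 0, 0, 0], [0, 0, -0.08, 0, 0, 0]]]}}

```text
time_s: 9.95
position: [0.5794, 0.0367, 0.0243]
tool_rot: [[0.0, -0.155, -0.988], [-0.0, -0.988, 0.155], [-1.0, -0.0, -0.0]]
ft_force: [-1.6, 0.5, -1.1]
grip_width: 0.0511
```

>>> {"op": "arm_command", "data": {"plan": [[[0, 0, -0.04, 0, 0, 0], [0, 0, -0.08, 0, 0, 0], [0, 0, -0.08, 0, 0, 0]]]}}

```text
time_s: 10.25
position: [0.5813, 0.0364, 0.0243]
tool_rot: [[-0.0, -0.155, -0.988], [0.0, -0.988, 0.155], [-1.0, -0.0, 0.0]]
ft_force: [-2.5, 0.3, -0.4]
grip_width: 0.0514
```

>>> {"op": "arm_command", "data": {"plan": [[[0, 0, -0.04, 0, 0, 0], [0, 0, -0.04, 0, 0, 0]]]}}

```text
time_s: 10.45
position: [0.5815, 0.0364, 0.0241]
tool_rot: [[-0.002, -0.154, -0.988], [0.0, -0.988, 0.154], [-1.0, 0.0, 0.002]]
ft_force: [-6.1, 0.7, 0.8]
grip_width: 0.0514
```

>>> {"op": "arm_command", "data": {"plan": [[[0, 0, -0.04, 0, 0, 0], [0, 0, -0.04, 0, 0, 0]]]}}

```text
time_s: 10.65
position: [0.5817, 0.0364, 0.024]
tool_rot: [[-0.004, -0.154, -0.988], [0.0, -0.988, 0.154], [-1.0, 0.0, 0.004]]
ft_force: [-8.2, 2.0, 1.5]
grip_width: 0.0516
```

>>> {"op": "arm_command", "data": {"plan": [[[0, 0, -0.03, 0, 0, 0], [0, 0, -0.03, 0, 0, 0], [0, 0, -0.03, 0, 0, 0]]]}}

```text
time_s: 10.95
position: [0.5819, 0.0364, 0.024]
tool_rot: [[-0.005, -0.154, -0.988], [0.001, -0.988, 0.154], [-1.0, 0.0, 0.005]]
ft_force: [-10.6, 1.0, 3.1]
grip_width: 0.051
```

```bash
python3 - <<'E'
from h import *
st(); s=snap("scene","s3.png",(260,160,420,280),5)
E
```

```text
t 10.95 s,t,z mm [  6.1 -26.   24. ] F g [-10.65  -0.69   3.13] w 0.051
```

View pics/s3.png

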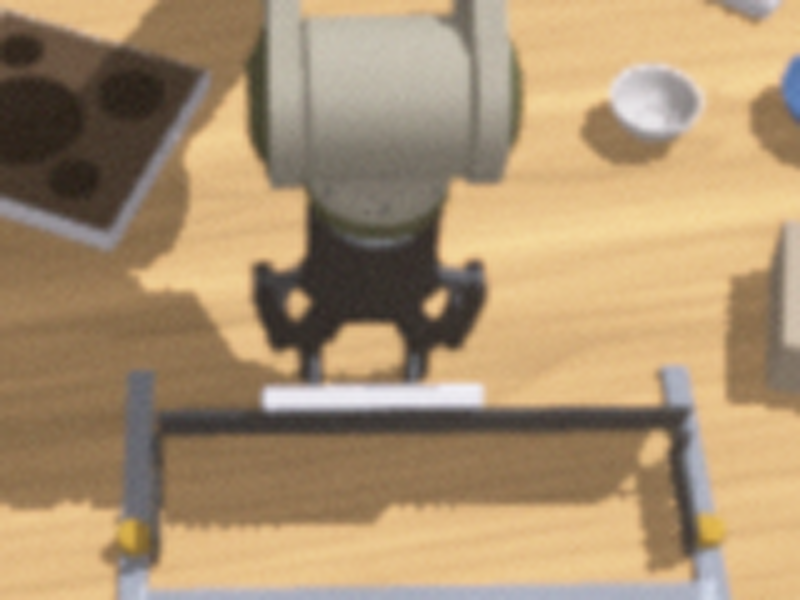

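The board stands leaning on the sheet: its top edge is at crop (262–483, 397), parallel and past the guard's edge. Push is 10.6 N, rising steeply, so it is home. I back off, rise and go over behind.

>>> {"op": "arm_command", "data": {"plan": [[[0, 0, 0.1, 0, 0, 0], [0, 0, 0.3, 0, 0, 0], [0, 0, 0.9, 0, 0, 0], [0, 0, 1.8, 0, 0, 0], [-0.6, 0, 2.2, 0, 0, 0], [-2, 0, 2.4, 0, 0, 0], [-4, 0, 2.4, 0, 0, 0], [-6, 0, 2.4, 0, 0, 0], [-6.6, 0, 2.4, 0, 0, 0], [-6.6, 0, 2.4, 0, 0, 0]]]}}

```text
time_s: 12.0
position: [0.5259, 0.0451, 0.1922]
tool_rot: [[0.008, -0.154, -0.988], [-0.001, -0.988, 0.154], [-1.0, -0.0, -0.008]]
ft_force: [-0.1, 0.7, -1.0]
grip_width: 0.0515
```

```bash
python3 - <<'E'
from h import *
st(); print(go(.13,-.026,.185))
E
```

```text
t 12.0 s,t,z mm [-50.6 -26.1 192.2] F g [-0.21  0.68 -1.01] w 0.0515
[ 0.34  0.01 -7.22  0.02 -0.07  0.  ]
```

>>> {"op": "arm_command", "data": {"plan": [[[0, 0, -1.5, 0, 0, 0], [0, 0, -3, 0, 0, 0], [0, 0, -4.5, 0, 0, 0], [0, 0, -6, 0, 0, 0], [0, 0, -7.2, 0, 0, 0], [0, 0, -7.2, 0, 0, 0], [0, 0, -7.2, 0, 0, 0]]]}}

```text
time_s: 12.7
position: [0.7022, 0.0174, 0.1871]
tool_rot: [[-0.003, -0.155, -0.988], [0.0, -0.988, 0.155], [-1.0, 0.0, 0.003]]
ft_force: [-0.4, 0.1, 0.4]
grip_width: 0.0508
```

```bash
python3 - <<'E'
from h import *
st(); print(go(.13,-.026,.112))
s=snap("scene","s4.png",(250,130,450,280),4)
E
```

```text
t 12.7 s,t,z mm [127.8 -25.8 187.1] F g [-0.44  0.07  0.35] w 0.0508
[ 3.    0.01 -0.1   0.02  0.03 -0.  ]
```

View pics/s4.png

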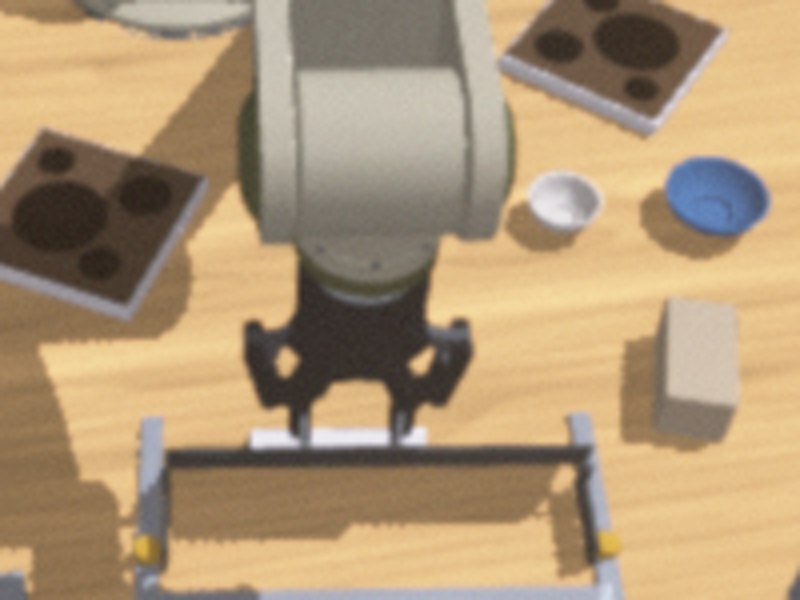

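The board is still leaning at crop (250–427, 438), with the fingers above and beyond it. I lower them to tip z≈89 mm: above the sheet's 80 mm, below the board's 99 mm edge.

>>> {"op": "arm_command", "data": {"plan": [[[1, 0, 0, 0, 0, 0], [2, 0, 0, 0, 0, 0], [2.8, 0, 0, 0, 0, 0], [3.05, 0, 0, 0, 0, 0], [3.05, 0, 0, 0, 0, 0], [3.05, 0, 0, 0, 0, 0], [3.05, 0, 0, 0, 0, 0]]]}}

```text
time_s: 13.45
position: [0.7028, 0.0175, 0.1145]
tool_rot: [[0.002, -0.154, -0.988], [-0.0, -0.988, 0.154], [-1.0, -0.0, -0.002]]
ft_force: [-0.1, -0.6, -0.5]
grip_width: 0.0512
```

```bash
python3 - <<'E'
from h import *
st(); print(go(.105,-.026,.1105))
E
```

```text
t 13.45 s,t,z mm [128.5 -25.7 114.5] F g [ 0.01 -0.6  -0.55] w 0.0512
[ 0.16  0.01  0.94  0.02 -0.02  0.  ]
```

>>> {"op": "arm_command", "data": {"plan": [[[0.16, 0, 0, 0, 0, 0], [0.16, 0, 0.2, 0, 0, 0], [0.16, 0, 0.4, 0, 0, 0], [0.16, 0, 0.6, 0, 0, 0], [0.16, 0, 0.75, 0, 0, 0], [0.16, 0, 0.85, 0, 0, 0], [0.16, 0, 0.95, 0, 0, 0], [0.16, 0, 1.05, 0, 0, 0], [0.16, 0, 1.15, 0, 0, 0], [0.16, 0, 1.25, 0, 0, 0]]]}}

```text
time_s: 14.45
position: [0.6717, 0.0222, 0.1092]
tool_rot: [[0.001, -0.155, -0.988], [-0.0, -0.988, 0.155], [-1.0, -0.0, -0.001]]
ft_force: [1.0, -0.1, 0.1]
grip_width: 0.0511
```

```bash
python3 - <<'E'
from h import *
st()
E
```

```text
t 14.45 s,t,z mm [ 96.9 -25.9 109.2] F g [1.   0.1  0.05] w 0.0511
```

>>> {"op": "arm_command", "data": {"plan": [[[0, 0, 0.15, 0, 0, 0], [0, 0, 0.3, 0, 0, 0], [0, 0, 0.45, 0, 0, 0], [0, 0, 0.6, 0, 0, 0], [0, 0, 0.75, 0, 0, 0], [0, 0, 0.9, 0, 0, 0]]]}}

```text
time_s: 15.05
position: [0.649, 0.0258, 0.109]
tool_rot: [[-0.0, -0.155, -0.988], [0.0, -0.988, 0.155], [-1.0, -0.0, 0.0]]
ft_force: [0.6, 0.1, 0.3]
grip_width: 0.0514
```

```bash
python3 - <<'E'
from h import *
st(); s=snap("scene","s5.png",(250,130,450,280),4)
E
```

```text
t 15.05 s,t,z mm [ 73.9 -25.9 109. ] F g [0.61 0.2  0.34] w 0.0514
```

View pics/s5.png

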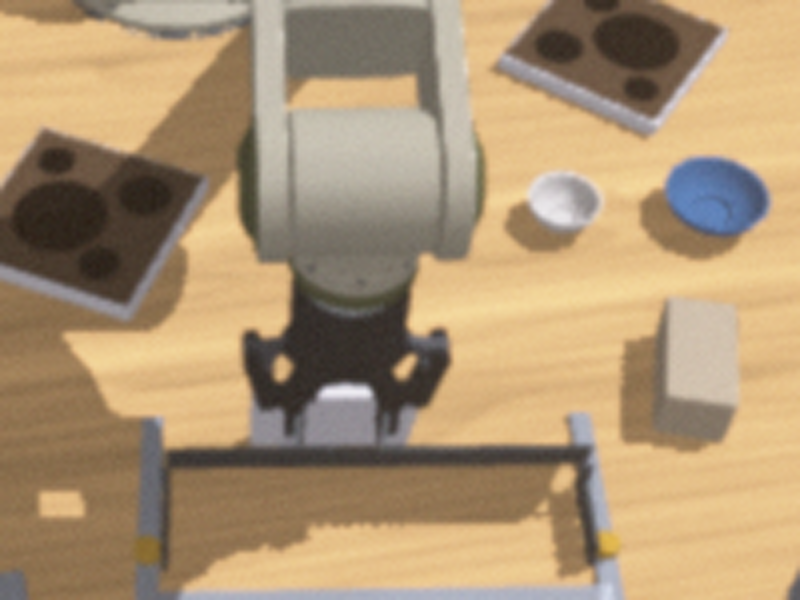

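The board's white face is visible between the fingers (crop 250–415, 385–445), coming upright. I keep pulling.

>>> {"op": "arm_command", "data": {"plan": [[[0, 0, 0.2, 0, 0, 0], [0, 0, 0.4, 0, 0, 0], [0, 0, 0.6, 0, 0, 0], [0, 0, 0.8, 0, 0, 0], [0, 0, 1.0, 0, 0, 0], [0, 0, 1.2, 0, 0, 0], [0, 0, 1.4, 0, 0, 0], [0, 0, 1.6, 0, 0, 0], [0, 0, 1.8, 0, 0, 0], [0, 0, 2.0, 0, 0, 0]]]}}

```text
time_s: 16.1
position: [0.5996, 0.0335, 0.109]
tool_rot: [[-0.0, -0.155, -0.988], [-0.0, -0.988, 0.155], [-1.0, 0.0, 0.0]]
ft_force: [-0.1, 0.3, -0.1]
grip_width: 0.0515
```

>>> {"op": "arm_command", "data": {"plan": [[[0, 0, 0.2, 0, 0, 0], [0, 0, 0.4, 0, 0, 0], [0, 0, 0.6, 0, 0, 0], [0, 0, 0.8, 0, 0, 0], [0, 0, 0.8, 0, 0, 0], [0, 0, 0.8, 0, 0, 0], [0, 0, 0.8, 0, 0, 0]]]}}

```text
time_s: 16.8
position: [0.5804, 0.0365, 0.109]
tool_rot: [[0.0, -0.155, -0.988], [-0.0, -0.988, 0.155], [-1.0, -0.0, -0.0]]
ft_force: [-0.2, -0.6, 0.9]
grip_width: 0.0512
```

```bash
python3 - <<'E'
from h import *
st(); s=snap("scene","s6.png",(250,130,450,280),4)
E
```

```text
t 16.8 s,t,z mm [  4.6 -26.1 109. ] F g [-0.07 -0.59  0.93] w 0.0512
```

View pics/s6.png

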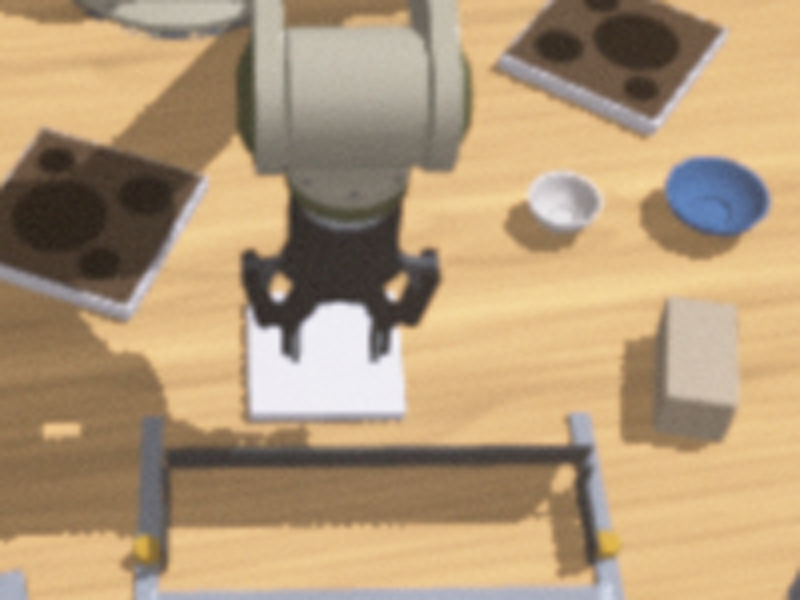

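The board lies flat, clean white side up, in front of the guard (crop 248–405, 300–418). I raise the arm and move it aside for a final check.

>>> {"op": "arm_command", "data": {"plan": [[[-1.5, 0, 0, 0, 0, 0], [-3, 0, 0, 0, 0, 0], [-5, 0, 1, 0, 0, 0], [-6, 0, 3, 0, 0, 0], [-6, 1, 5, 0, 0, 0], [-6, 3, 6.5, 0, 0, 0], [-6, 5, 7, 0, 0, 0], [-6, 7, 7, 0, 0, 0], [-6, 7, 7, 0, 0, 0], [-6, 7, 7, 0, 0, 0]]]}}

```text
time_s: 17.85
position: [0.3798, -0.1116, 0.2592]
tool_rot: [[0.0, -0.159, -0.987], [-0.001, -0.987, 0.159], [-1.0, 0.001, -0.001]]
ft_force: [1.3, -0.1, -1.2]
grip_width: 0.0515
```

```bash
python3 - <<'E'
from h import *
st(); d=snap("top","t9.png",scale=1.25)
hsv=cv2.cvtColor(d["img"],cv2.COLOR_RGB2HSV); print(hsv[185,306],d["img"][185,306])
m=((hsv[:,:,1]<45)&(hsv[:,:,2]>130)).astype(np.uint8); m[:,:260]=0; m[:,350:]=0; m[:140]=0;m[230:]=0
c=max(cv2.findContours(m,cv2.RETR_EXTERNAL,cv2.CHAIN_APPROX_NONE)[0],key=cv2.contourArea)
r=cv2.minAreaRect(c);P=np.array([onz(d,u,v,.012) for u,v in cv2.boxPoints(r)])
print(r,cv2.contourArea(c));print([( (1e3*(p[:2]-M)@gx).round(1),(1e3*(p[:2]-M)@gy).round(1)) for p in P])
E
```

```text
t 17.85 s,t,z mm [-170.4 -203.9  259.2] F g [ 1.26  0.07 -1.16] w 0.0515
[150   5 151] [151 148 151]
((303.60809326171875, 186.85134887695312), (36.660972595214844, 37.318565368652344), 9.462322235107422) 1291.0
[(np.float64(-118.6), np.float64(31.0)), (np.float64(2.6), np.float64(32.2)), (np.float64(3.1), np.float64(-86.7)), (np.float64(-117.9), np.float64(-87.4))]
```

View pics/t9.png

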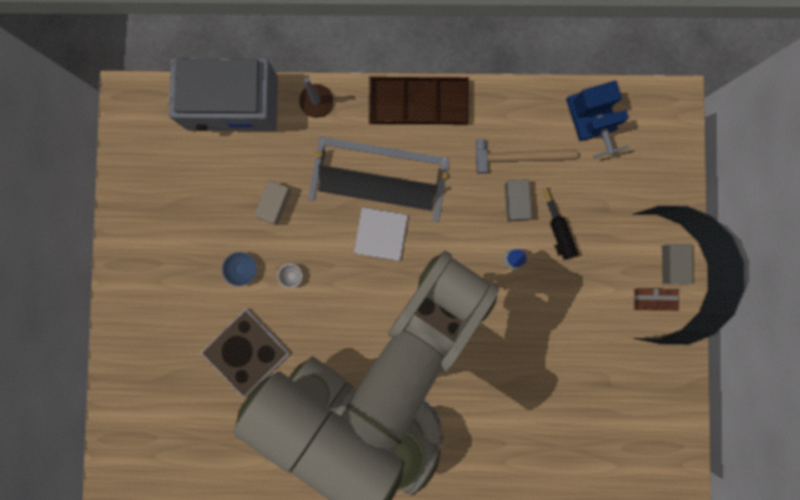

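The board shows as a full white 120 × 120 mm square, flat at px (382,234), 25 mm clear of the sheet's foot. The bystanders have not moved and the arm is clear, so I hand in.

```bash
python3 -c "
from rig import workorder
print(workorder.close_job())"
```

```text
the job is handed in; nothing more can be done
None
```

The job is done and handed in: the smallest board now lies flat, clean white side up, in front of the guard.

- **Push:** I slid the board square up the guard with two fingers. Its lower edge came home at the foot, where the push rose steeply to about 10.6 N, under the sheet's 15 N limit.
- **Pull:** The board stayed leaning when I let go. I then pulled its top edge back from behind, with the fingertips about 88 mm up, above the sheet's top edge. It tipped over with about 1 N.
- **Last checks:** The top view measured a white square of about 120 × 120 mm, its far edge about 25 mm short of the sheet's foot and square to the guard. The other things on the bench look unmoved by eye, and the arm was clear of everything. The clock stood at about 18 s.

**Bench press:** While feeling for the bench height early on, the fingertips pressed the bench with about 50 N for a moment. That is under the 120 N wrist limit. It is over the 40 N limit for the arm or gripper body, but only the fingertips touched.

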